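# Find the nut driver that fits the capping jig

## Task

The nut with the red ring around it on the jar-capping jig has worked loose. Pull a nut driver up out of the wooden holder and try it on that nut; if it does not go right down, stand it back in the holder and try the other one. Finish with the driver that fits pushed fully down over the nut, upright and still held in the gripper, the other driver standing in the holder, and the jars, the loose lid and the spray bottle left where they are.

Things in the scene. Friction and masses are not known exactly. Their poses are not given: they have to be found in the camera images.
- nut_spot (a point): Centre of the foot of the red-ringed nut, on the flat washer face (19 mm above the bench) on which a fully seated driver's rim rests; axes as the jig's. Two of the nut's flats face the jig's +x and -x. Under it a round aluminium boss on a red disc, 74 mm across. To drop on, a driver must be turned to within about 8 degrees of the flats (repeats every 60 degrees).
- nut_top (a point): Centre of the top of that same fixed steel nut, 14 mm above nut_spot; edge chamfered, a 2.5 mm stub of thread above. The nut is 18 or 25 mm across flats: this varies and is not told. A collar 8 mm high rings the washer face, inside diameter 35 mm round an 18 mm nut, 46 mm round a 25 mm nut. The wrong driver stops 8 mm short (on the collar) or 14 mm short (on the nut).
- jig: Fixed green jar-capping jig, on the left or right of the bench: plate 180 (x) x 220 (y) x 15 mm, origin at the centre of its underside, yaw within 23 degrees. Red-ringed nut at x +40, y +55 mm; a nut of the other size in a similar boss without red, at x +40, y -55, is not to be used. At x -45, y 0 an aluminium nest with a jar, its lid top 117 mm above the bench; two low steel blocks beside it.
- holder: Fixed wooden block, on the side away from the jig: 72 (x) x 190 (y) x 60 mm high, origin at the centre of its underside. Two equal round holes 44 mm across and 50 mm deep, open at the top, at x 0, y +50 and y -50 mm; their floor is 10 mm above the bench. A driver stands loosely in each, its top 160 mm above the bench: carry the other one higher than that.
- driver_orange: Nut driver, orange handle, about 0.2 kg. Stands upright, mouth down, in either hole of the holder, any yaw. Origin at the centre of its flat bottom rim, z up its axis. Socket 30 mm outside, 0 to 36 mm above the origin; its hexagonal mouth, 20 mm deep, is for a nut 18 mm across flats, with about 1.2 mm play all round; two of its flats face its own +x and -x.
- orange_grip (a point): Point on the axis of the orange driver, 108 mm above its rim, in its square handle: 26 x 26 mm, from 68 to 150 mm above the rim (the driver's top), faces looking along the driver's own x and y. Below the handle a round shaft of 14 mm. Axes as the driver's.
- driver_blue: Nut driver, blue handle, about 0.28 kg. Stands upright, mouth down, in either hole of the holder, any yaw. Origin at the centre of its flat bottom rim, z up its axis. Socket 39 mm outside, 0 to 36 mm above the origin; its hexagonal mouth, 20 mm deep, is for a nut 25 mm across flats, with about 1.2 mm play all round; two of its flats face its own +x and -x.
- blue_grip (a point): Point on the axis of the blue driver, 108 mm above its rim, in its square handle: 26 x 26 mm, from 68 to 150 mm above the rim (the driver's top), faces looking along the driver's own x and y. Below the handle a round shaft of 14 mm. Axes as the driver's.
- jar_nest: Jar with pink label and yellow lid, 60 mm across, 100 mm high, standing in the jig's nest. Bystander, stays where it is. Origin at the centre of its underside.
- jar_1: Loose jar with pink label and yellow lid, 60 mm across, 100 mm high, on the bench. Bystander, stays where it is. Origin at the centre of its underside.
- jar_2: Loose jar with pink label and yellow lid, 60 mm across, 100 mm high, on the bench. Bystander, stays where it is. Origin at the centre of its underside.
- jar_3: Loose jar with pink label and yellow lid, 60 mm across, 100 mm high, on the bench. Bystander, stays where it is. Origin at the centre of its underside.
- lid: Loose yellow jar lid, 60 mm across, 16 mm high, lying on the bench between jig and holder, near the robot. Bystander, stays where it is. Origin at the centre of its underside.
- spray: White plastic bottle with blue cap, 56 mm across, 170 mm high, at the left of the bench. Bystander, stays where it is. Origin at the centre of its underside.

How it is judged:
By the outcome, as a careful person would: the job done as asked, in the order asked, and still so for the second after the job is handed in, while the arm keeps its last pose, push and grip.
It also fails if it takes over 72 s, if anything falls off the work surface, if the arm or the gripper's body presses on something with over 40 N, if the wrist force passes 120 N, or if a joint passes its speed limit or range.

## Robot

A 6-joint arm with a two-finger parallel gripper is mounted at the origin on the work surface. World frame = base frame: x ahead of the robot, y to its left, z up, the work surface at z = 0. Lengths are in m, angles in rad, forces in N, time in s.
With the tool pointing down it reaches from about 0.325 to 0.775 m from the base axis. Payload 5.5 kg.
Tool frame: the origin (TCP) lies midway between the tips of the shut fingers; the grasp point (between the pads) lies 19 mm behind it; z points along the fingers, y is the line along which they close (so a half turn about z gives the same grasp; the last joint's range is limited). The gripper opens to 88 mm and grips with 3 to 60 N. Pads are 20 mm wide; open, the fingers measure 115 mm over their backs; the gripper's body (75 mm by 178 mm) begins 61 mm behind the grasp point.
Start: joints at [-1.324, 0.091, 1.231, -0, 1.82, -0.057], TCP at [0.179, -0.573, 0.223] pointing down, gripper open.
Joint ranges: [-2.87, 2.87], [-0.86, 2.18], [0.17, 2.46], [-1.51, 4.65], [0.06, 2.69], [-2.65, 2.65]. Speed limits (rad/s): [2.57, 2.57, 3.01, 3.14, 3.14, 3.14].

## Interface

Orientations are given as a unit quaternion [x, y, z, w].
In Python, from rig import arm gives the robot as it stands.
- The arm moves only by the shell command python3 shift.py 'ROWS' [FORCE]. ROWS is 1 to 10 rows, parted by semicolons, with the numbers parted by spaces; each row has 7 numbers: the finger opening in m, then dx, dy, dz in shares of the most that a row can go, 1 being 50 mm, then a rotation vector rx, ry, rz in normalised numbers (1 is pi rad); each row shifts and turns the commanded pose from where the row before left it, along the tool's axes as they then stand; what a row does not reach is not made up. A row lasts 1/10 s, in which the tool goes at most 0.05 m and 0.15 rad, less where a joint would pass 70% of its speed; a pose out of reach is approached as far as the arm can. The fingers move at their own pace and stop on an object; FORCE is the grip in N (left out, the last holds). Time passes only in rows, so rows that do not move let the fingers close. It prints the time, the measured TCP pose, the force, the opening and the grip force at its end. Shift and turn numbers lie between -1 and 1, and a call with a number outside is refused. Input that does not fit is refused with a message, and nothing moves.
- arm.get_state(): the state, without advancing time (a new reading comes with each control period).
- arm.get_image(name): name is "side" or "top"; returns a dict with "img" (480x640x3 uint8, red, green, blue), "camera_matrix" (3x3 intrinsics, pixels), "R" (3x3) and "t" (3): a world point X has camera coordinates R X + t. Camera axes: x right, y down, z forward; pixel columns grow to the right and rows downward; lengths in m; the calibration is good to about 2 mm. A picture is of the moment at which its call begins. There is no depth.
- arm.finish_job(): hands the job in; it is judged then, once.
The state is a dict: "time_s": time; "joints": joint angles; "joint_velocities": joint speeds; "effort": joint torques, N m; "tool_pos": TCP position; "orientation": TCP orientation; "force": force on the tool from outside, world axes, zero at the start; "ft_torque": the same for the moment, N m; "opening": finger opening in m; "grip_force": force on a finger pad.
Only numpy, scipy, OpenCV 4.12 (cv2) and the standard library are available. Lean on these libraries where they do the work, as an engineer would, in place of code of your own. Each camera call takes 0.05 s, during which the arm holds its last target. There are 200 camera calls.

## Working session

There is one attempt and no reset: what is moved stays moved. The work goes in short steps, Python scripts to look and compute and a shell command to move; the robot and the scene stay as the last step left them, time stands still between calls to the robot, and variables do not carry over. Pictures are saved under pics/ and viewed, at most 10 in all, crops included, and the job is handed in when it is done.

```bash
ls; mkdir -p pics; python3 - <<'E'
from rig import arm
import cv2,numpy as np
for n in("side","top"):
    d=arm.get_image(n);cv2.imwrite(f"pics/{n}0.png",d["img"][:,:,::-1]);np.savez(f"{n}0.npz",**d)
    print(n,d["camera_matrix"].tolist(),(-d["R"].T@d["t"]).round(3),d["R"].round(3).tolist())
print(arm.get_state())
E
```

```text
pics
rig.py
shift.py
side [[535.8769464337441, 0.0, 317.2741521694689], [0.0, 535.8769464337441, 250.02317074150307], [0.0, 0.0, 1.0]] [0.096 0.875 0.791] [[-0.872, -0.489, -0.011], [-0.271, 0.502, -0.821], [0.407, -0.713, -0.571]]
top [[618.944605977171, 0.0, 310.31515695961815], [0.0, 618.944605977171, 249.3089230989056], [0.0, 0.0, 1.0]] [ 0.274 -0.017  1.582] [[0.004, -1.0, -0.016], [-0.981, -0.001, -0.196], [0.196, 0.016, -0.98]]
{'time_s': 0.1, 'joints': array([-1.32369522e+00,  9.17565018e-02,  1.23173758e+00,  3.46036237e-06,
        1.81977884e+00, -5.66953470e-02]), 'joint_velocities': array([ 0.00017174, -0.00357751, -0.00344672,  0.00022858,  0.00148252,
        0.00013453]), 'effort': array([ 3.51308110e-03, -4.47855806e+01, -4.07571316e+01,  7.01081310e-02,
        2.84413534e-02, -1.17514815e-04]), 'tool_pos': array([ 0.17942698, -0.57227782,  0.2216519 ]), 'orientation': array([ 9.88485216e-01,  1.51315142e-01, -7.81928379e-05, -8.36489196e-04]), 'force': array([ 0.73220976, -1.1368807 ,  0.43027291]), 'ft_torque': array([ 0.05537567,  0.01406528, -0.02020487]), 'grip_force': 0.0, 'opening': 0.08807121181202054}
```

View pics/top0.png

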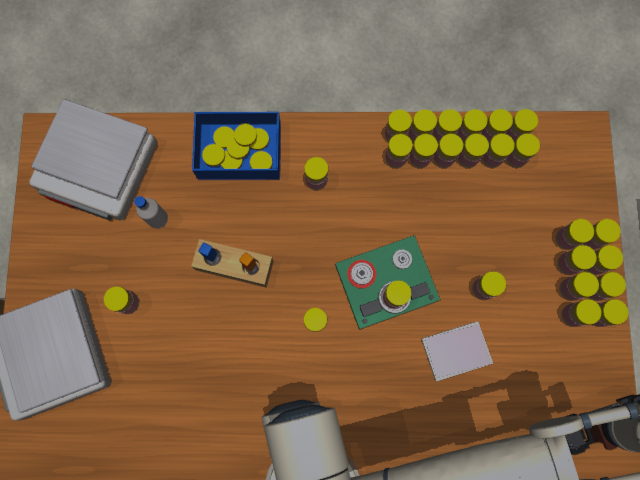

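View pics/side0.png

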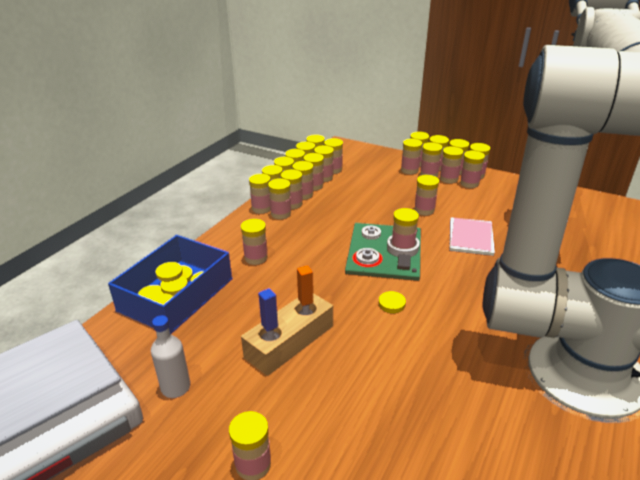

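The top view shows the blue driver at about (207,250), the orange one at (247,260) and the red-ringed nut at (362,273). The plain nut is at (402,259) and the nest jar at (397,293). The side view agrees, with the red nut at (368,257). Next I'll measure these and zoom in.

```bash
cat > h.py <<'E'
import numpy as np,cv2
def ray(d,p):
    k=np.linalg.inv(d["camera_matrix"])@[p[0],p[1],1.];return -d["R"].T@d["t"],d["R"].T@k
def onz(d,p,z):
    c,v=ray(d,p);return c+v*(z-c[2])/v[2]
def proj(d,X):
    q=d["camera_matrix"]@(d["R"]@np.asarray(X)+d["t"]);return q[:2]/q[2]
def cross(d1,p1,d2,p2):
    A=[];b=[]
    for d,p in((d1,p1),(d2,p2)):
        c,v=ray(d,p);v/=np.linalg.norm(v);P=np.eye(3)-np.outer(v,v);A.append(P);b.append(P@c)
    X=np.linalg.solve(sum(A),sum(b));return X,np.linalg.norm(A[0]@X-b[0])+np.linalg.norm(A[1]@X-b[1])
def mask(d,col,box):
    h=cv2.cvtColor(d["img"],cv2.COLOR_RGB2HSV).astype(int);H,S,V=h[...,0],h[...,1],h[...,2]
    m={"red":((H<5)|(H>174))&(S>140)&(V>90),"green":(H>60)&(H<90)&(S>80),"blue":(H>108)&(H<130)&(S>120),
       "orange":(H>=5)&(H<14)&(S>215)&(V>110),"wood":(H>12)&(H<25)&(S<160)&(V>100)}[col]
    o=np.zeros(m.shape,np.uint8);x0,y0,x1,y1=box;o[y0:y1,x0:x1]=m[y0:y1,x0:x1]*255;return o
def big(m):
    return max(cv2.findContours(m,cv2.RETR_EXTERNAL,cv2.CHAIN_APPROX_NONE)[0],key=cv2.contourArea)
E
python3 - <<'E'
from h import *
T=np.load("top0.npz");S=np.load("side0.npz")
for n,d,b in(("T",T,(325,225,450,340)),("S",S,(340,215,425,285))):
    c=big(mask(d,"red",b));e=cv2.fitEllipse(cv2.convexHull(c));print(n,"red",e,onz(d,e[0],.016))
c=big(mask(T,"green",(325,225,450,340)));q=cv2.boxPoints(cv2.minAreaRect(cv2.convexHull(c)))
W=np.array([onz(T,p,.015) for p in q]);print("jig",W.round(4),W.mean(0),[np.linalg.norm(W[i]-W[i-1]).round(4) for i in range(4)],
 [np.degrees(np.arctan2(*(W[i]-W[i-1])[1::-1])).round(1) for i in range(4)])
for col,bt,bs in(("blue",(190,235,222,275),(250,280,285,345)),("orange",(235,245,262,275),(290,260,320,315))):
    ct=big(mask(T,col,bt));cs=big(mask(S,col,bs))
    for n,c in(("T",ct),("S",cs)):
        x=cv2.boundingRect(c);print(col,n,x,cv2.contourArea(c))
def crop(d,b,f,n): cv2.imwrite("pics/"+n,cv2.resize(d["img"][b[1]:b[3],b[0]:b[2],::-1],None,fx=f,fy=f,interpolation=cv2.INTER_CUBIC))
a=[cv2.resize(T["img"][y:y+46,x:x+62,::-1],(400,300),interpolation=cv2.INTER_CUBIC) for x,y in((190,235),(230,240),(332,250),(372,236))]
cv2.imwrite("pics/c1.png",np.vstack([np.hstack(a[:2]),np.hstack(a[2:])]))
a=[cv2.resize(S["img"][y:y+75,x:x+100,::-1],(400,300),interpolation=cv2.INTER_CUBIC) for x,y in((230,280),(260,255),(320,220),(325,195))]
cv2.imwrite("pics/c2.png",np.vstack([np.hstack(a[:2]),np.hstack(a[2:])]))
E
```

```text
T red ((361.33953857421875, 273.54278564453125), (27.749753952026367, 28.187618255615234), 97.2787857055664) [ 0.52491225 -0.12214762  0.016     ]
S red ((367.0347900390625, 257.813720703125), (16.469507217407227, 28.411361694335938), 93.67662048339844) [ 0.52318425 -0.12239663  0.016     ]
jig [[ 0.5515 -0.0543  0.015 ]
 [ 0.6288 -0.2634  0.015 ]
 [ 0.4587 -0.3186  0.015 ]
 [ 0.3842 -0.1136  0.015 ]] [ 0.50579675 -0.18748529  0.015     ] [np.float64(0.1774), np.float64(0.2229), np.float64(0.1788), np.float64(0.2181)] [np.float64(19.5), np.float64(-69.7), np.float64(-162.0), np.float64(110.0)]
blue T (199, 243, 18, 18) 153.0
blue S (259, 289, 16, 13) 107.5
orange T (249, 263, 1, 1) 0.0
orange S (297, 269, 16, 36) 342.5
```

View pics/c1.png

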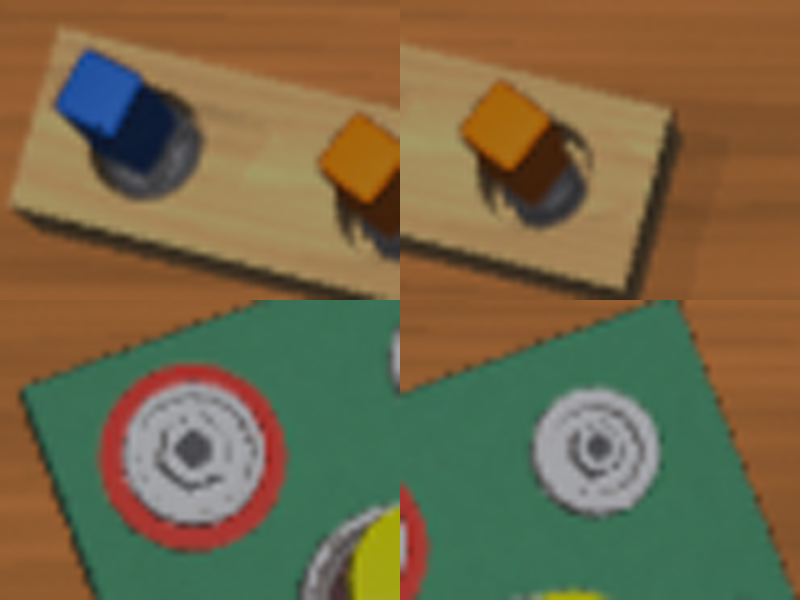

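View pics/c2.png

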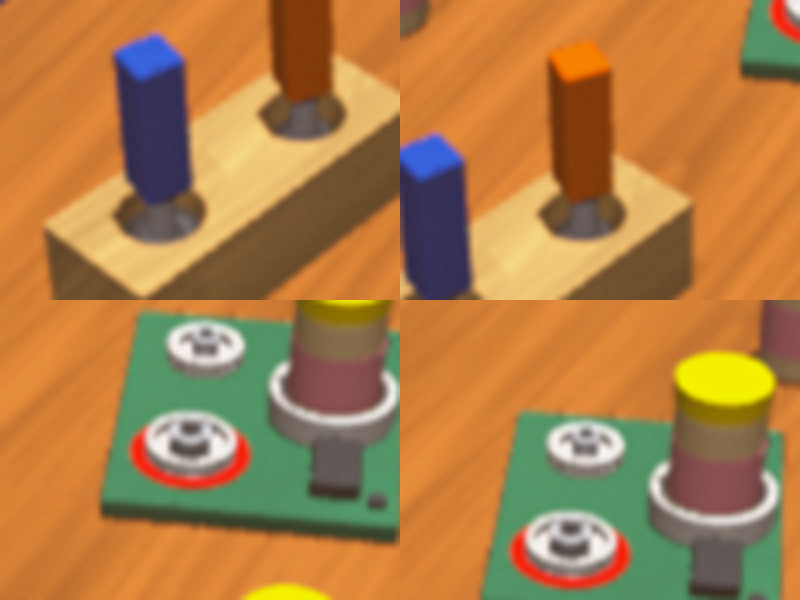

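The red-ringed boss and collar are clearly larger (about 58 mm against 52 mm), so this is the 25 mm nut and I'll try blue first. Jig yaw is about 19.5°, and the geometry puts the nut at (0.525,-0.122), which matches the red ring in both views. Now I'll measure the driver top faces, with lit faces masked at z=0.160, and the holder.

```bash
python3 - <<'E'
from h import *
T=np.load("top0.npz");S=np.load("side0.npz")
def top(d,hl,hh,b,vmin):
    h=cv2.cvtColor(d["img"],cv2.COLOR_RGB2HSV).astype(int);m=(h[...,0]>=hl)&(h[...,0]<=hh)&(h[...,1]>120)&(h[...,2]>vmin)
    o=np.zeros(m.shape,np.uint8);x0,y0,x1,y1=b;o[y0:y1,x0:x1]=m[y0:y1,x0:x1]*255;return o
for n,hl,hh,bt,bs,v1,v2 in(("blue",100,130,(195,238,225,270),(255,285,282,345),130,160),("orange",8,20,(238,250,258,268),(290,262,318,310),170,190)):
    P=[]
    for d,b,v in((T,bt,v1),(S,bs,v2)):
        m=top(d,hl,hh,b,v);c=big(m)
        W=np.array([onz(d,p[0],.16)[:2] for p in c],np.float32)
        M=cv2.moments(m,True);ce=(M["m10"]/M["m00"],M["m01"]/M["m00"]);P.append(ce)
        r=cv2.minAreaRect(W*1000);print(n,ce,onz(d,ce,.16).round(4),"rect",r, M["m00"])
    print(" cross",cross(T,P[0],S,P[1]))
h=cv2.cvtColor(T["img"],cv2.COLOR_RGB2HSV).astype(int)
m=((h[...,1]<150)&(h[...,0]>10)&(h[...,0]<28)&(h[...,2]>130)).astype(np.uint8)*255
o=np.zeros_like(m);o[235:292,188:278]=m[235:292,188:278]
r=cv2.minAreaRect(cv2.convexHull(big(o)));q=cv2.boxPoints(r);W=np.array([onz(T,p,.06) for p in q])
print("holder",W.round(4).tolist(),W.mean(0),[np.linalg.norm(W[i]-W[i-1]).round(4) for i in range(4)],[np.degrees(np.arctan2(*(W[i]-W[i-1])[1::-1])).round(1) for i in range(4)])
E
```

```text
blue (204.67032967032966, 248.54945054945054) [0.5609 0.2546 0.16  ] rect ((560.8982543945312, 254.53182983398438), (21.482013702392578, 22.43670654296875), 65.50483703613281) 91.0
blue (266.5145631067961, 294.0388349514563) [0.5585 0.2556 0.16  ] rect ((558.4551391601562, 255.42050170898438), (22.570640563964844, 22.858457565307617), 65.0843505859375) 103.0
 cross (array([0.56032915, 0.254494  , 0.15873376]), np.float64(0.0017581432869054098))Traceback (most recent call last):
  File "<stdin>", line 9, in <module>
  File "h.py", line 19, in big
    return max(cv2.findContours(m,cv2.RETR_EXTERNAL,cv2.CHAIN_APPROX_NONE)[0],key=cv2.contourArea)
ValueError: max() iterable argument is empty
```

```bash
cat > go.py <<'E'
import sys,numpy as np
from rig import arm
from scipy.spatial.transform import Rotation as Ro
def go(x,y,z,yawdeg):
    s=arm.get_state();R=Ro.from_quat(s["orientation"])
    G=Ro.from_euler("z",yawdeg,degrees=True)*Ro.from_euler("x",180,degrees=True)
    print("t",s["time_s"],"pos",s["tool_pos"].round(4),"F",s["force"].round(1),"tool-axes delta",(R.inv().apply(np.array([x,y,z])-s["tool_pos"])).round(4),"rotvec",(R.inv()*G).as_rotvec().round(3),"j6",s["joints"][5].round(2))
if __name__=="__main__": go(*map(float,sys.argv[1:]))
E
python3 go.py .5597 .255 .24 65.3
```

```text
t 0.1 pos [ 0.1794 -0.5723  0.2217] F [ 0.7 -1.1  0.4] tool-axes delta [ 0.6103 -0.6757 -0.0172] rotvec [-0.002 -0.001 -0.836] j6 -0.06
```

The rows are not in the units I measure in: shifts go in shares of 50 mm and turns go in shares of pi rad. I convert before sending: -0.0338 m is -0.676, 0.0305 m is 0.61.

```bash
r="0";python3 shift.py '0.088 0.61 -0.676 -0.04 0 0 0;0.088 0.61 -0.676 -0.04 0 0 0;0.088 0.61 -0.676 -0.04 0 0 0;0.088 0.61 -0.676 -0.04 0 0 0;0.088 0.61 -0.676 -0.04 0 0 0;0.088 0.61 -0.676 -0.04 0 0 0;0.088 0.61 -0.676 -0.04 0 0 0;0.088 0.61 -0.676 -0.04 0 0 0;0.088 0.61 -0.676 -0.04 0 0 0;0.088 0.61 -0.676 0 0 0 0' && python3 shift.py '0.088 0.61 -0.676 0 0 0 0;0.088 0.61 -0.676 0 0 0 0;0.088 0.61 -0.676 0 0 0 0;0.088 0.61 -0.676 0 0 0 0;0.088 0.61 -0.676 0 0 0 0;0.088 0.61 -0.676 0 0 0 0;0.088 0.61 -0.676 0 0 0 0;0.088 0.61 -0.676 0 0 0 0;0.088 0.61 -0.676 0 0 0 0;0.088 0.61 -0.676 0 0 0 0' && python3 shift.py '0.088 0 0 0 0 0 -0.0446;0.088 0 0 0 0 0 -0.0446;0.088 0 0 0 0 0 -0.0446;0.088 0 0 0 0 0 -0.0446;0.088 0 0 0 0 0 -0.0446;0.088 0 0 0 0 0 -0.0433;0.088 0 0 0 0 0 0' ; python3 go.py .5597 .255 .099 65.3
```

```text
time_s: 1.1
tool_pos: [0.3697, -0.157, 0.2407]
orientation: [0.989, 0.151, 0.0, 0.0]
force: [0.6, -0.2, -0.4]
opening: 0.0879
grip_force: 0.0
time_s: 2.1
tool_pos: [0.5597, 0.2569, 0.24]
orientation: [0.988, 0.151, -0.0, 0.0]
force: [1.2, -0.3, 0.7]
opening: 0.0878
grip_force: 0.0
time_s: 2.8
tool_pos: [0.5592, 0.255, 0.24]
orientation: [0.842, 0.54, -0.001, -0.0]
force: [-0.6, 0.2, 0.2]
opening: 0.0878
grip_force: 0.0
t 2.8 pos [0.5592 0.255  0.24  ] F [-0.6  0.2  0.2] tool-axes delta [0.0004 0.0006 0.141 ] rotvec [-0.001  0.001  0.001] j6 0.8
```

In the tool's units: 0.03 m is 0.6, 0.021 m is 0.42.

```bash
python3 shift.py '0.088 0 0 0.6 0 0 0;0.088 0 0 0.6 0 0 0;0.088 0 0 0.6 0 0 0;0.088 0 0 0.6 0 0 0;0.088 0 0 0.42 0 0 0;0.088 0 0 0 0 0 0' && python3 shift.py '0.02 0 0 0 0 0 0;0.02 0 0 0 0 0 0;0.02 0 0 0 0 0 0;0.02 0 0 0 0 0 0;0.02 0 0 0 0 0 0;0.02 0 0 0 0 0 0;0.02 0 0 0 0 0 0;0.02 0 0 0 0 0 0' 40; python3 go.py .5597 .255 .28 65.3
```

```text
time_s: 3.4
tool_pos: [0.5572, 0.2541, 0.0949]
orientation: [0.843, 0.538, -0.004, -0.001]
force: [-0.6, -0.7, -0.6]
opening: 0.0879
grip_force: 0.0
time_s: 4.2
tool_pos: [0.5593, 0.255, 0.0996]
orientation: [0.842, 0.54, -0.0, 0.0]
force: [1.1, -0.5, 0.0]
opening: 0.027
grip_force: 0.2
t 4.2 pos [0.5593 0.255  0.0996] F [ 1.1 -0.5  0. ] tool-axes delta [ 0.0002  0.0003 -0.1804] rotvec [0. 0. 0.] j6 0.8
```

In the tool's units: -0.03 m is -0.6, -0.01 m is -0.2.

```bash
python3 shift.py '0.02 0 0 0 0 0 0;0.02 0 0 0 0 0 0;0.02 0 0 0 0 0 0' 40; python3 shift.py '0.02 0 0 -0.2 0 0 0;0.02 0 0 -0.6 0 0 0;0.02 0 0 -0.6 0 0 0;0.02 0 0 -0.6 0 0 0;0.02 0 0 -0.6 0 0 0;0.02 0 0 -0.6 0 0 0;0.02 0 0 -0.6 0 0 0;0.02 0 0 0 0 0 0' 45; python3 go.py .5243 -.1223 .285 79.5
python3 - <<'E'
from rig import arm
import cv2,numpy as np
for n in("side","top"):
    d=arm.get_image(n);np.savez(f"{n}1.npz",**d)
d=np.load("side1.npz")["img"][150:390,170:420,::-1]
e=np.load("top1.npz")["img"][190:310,150:275,::-1]
cv2.imwrite("pics/l1.png",np.hstack([cv2.resize(d,(400,384)),cv2.resize(e,(400,384))]))
E
```

```text
time_s: 4.5
tool_pos: [0.5593, 0.2549, 0.0996]
orientation: [0.842, 0.54, -0.0, 0.0]
force: [0.2, -0.4, -0.3]
opening: 0.0262
grip_force: 40.0
time_s: 5.3
tool_pos: [0.5602, 0.2554, 0.2954]
orientation: [0.842, 0.54, 0.004, 0.001]
force: [-0.5, 0.1, -1.5]
opening: 0.0259
grip_force: 45.0
t 5.3 pos [0.5602 0.2554 0.2954] F [-0.5  0.1 -1.5] tool-axes delta [-0.3582  0.1251  0.0089] rotvec [ 0.007 -0.006 -0.248] j6 0.8
```

View pics/l1.png

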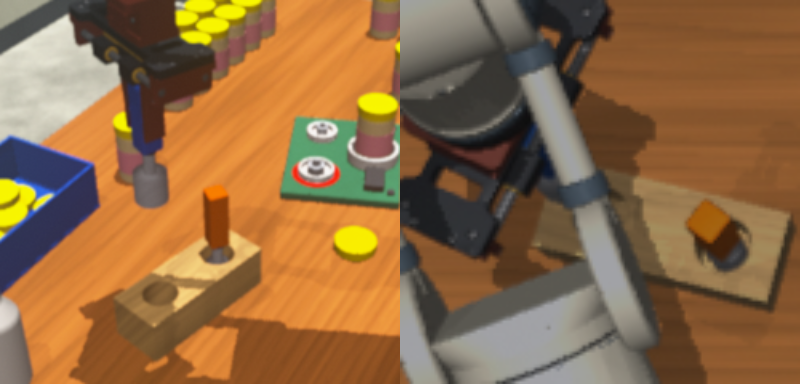

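Blue came out upright at about (150,185) in the crop, and orange still stands in the holder. Next I'll carry it above the nut.

In the tool's units: -0.0358 m is -0.716, 0.0125 m is 0.25.

```bash
python3 shift.py '0.02 -0.716 0.25 0 0 0 0;0.02 -0.716 0.25 0 0 0 0;0.02 -0.716 0.25 0 0 0 0;0.02 -0.716 0.25 0 0 0 0;0.02 -0.716 0.25 0 0 0 0;0.02 -0.716 0.25 0 0 0 0;0.02 -0.716 0.25 0 0 0 0;0.02 -0.716 0.25 0 0 0 0;0.02 -0.716 0.25 0 0 0 0;0.02 -0.716 0.25 0 0 0 0' && python3 shift.py '0.02 0 0 0.6 0 0 -0.0395;0.02 0 0 0.6 0 0 -0.0395;0.02 0 0 0.6 0 0 0;0.02 0 0 0.6 0 0 0;0.02 0 0 0 0 0 0;0.02 0 0 0 0 0 0;0.02 0 0 0 0 0 0'; python3 go.py .5243 -.1223 .142 79.5
python3 - <<'E'
from rig import arm
import cv2,numpy as np
from h import *
for n in("side","top"):
    d=arm.get_image(n);np.savez(f"{n}2.npz",**d)
d=np.load("side2.npz")
s=arm.get_state()["tool_pos"]
print([proj(d,[s[0],s[1],s[2]-.089+k]).round(1) for k in(0,.036,.068)],proj(d,[.5243,-.1223,.033]))
i=cv2.resize(d["img"][190:290,320:445,::-1],(750,600),interpolation=cv2.INTER_CUBIC);cv2.imwrite("pics/n1.png",i)
E
```

```text
time_s: 6.4
tool_pos: [0.5223, -0.1238, 0.2865]
orientation: [0.842, 0.54, -0.001, -0.002]
force: [0.7, -0.2, -1.5]
opening: 0.0259
grip_force: 45.0
time_s: 7.1
tool_pos: [0.5238, -0.1226, 0.171]
orientation: [0.769, 0.64, 0.001, 0.001]
force: [0.1, -0.2, -1.4]
opening: 0.0257
grip_force: 45.0
t 7.1 pos [ 0.5238 -0.1226  0.171 ] F [ 0.1 -0.2 -1.4] tool-axes delta [0.0004 0.0004 0.029 ] rotvec [0.002 0.    0.   ] j6 -0.11
[array([367.9, 235.1]), array([368.6, 222.4]), array([369.2, 210.8])] [366.8981664  252.09059856]
```

View pics/n1.png

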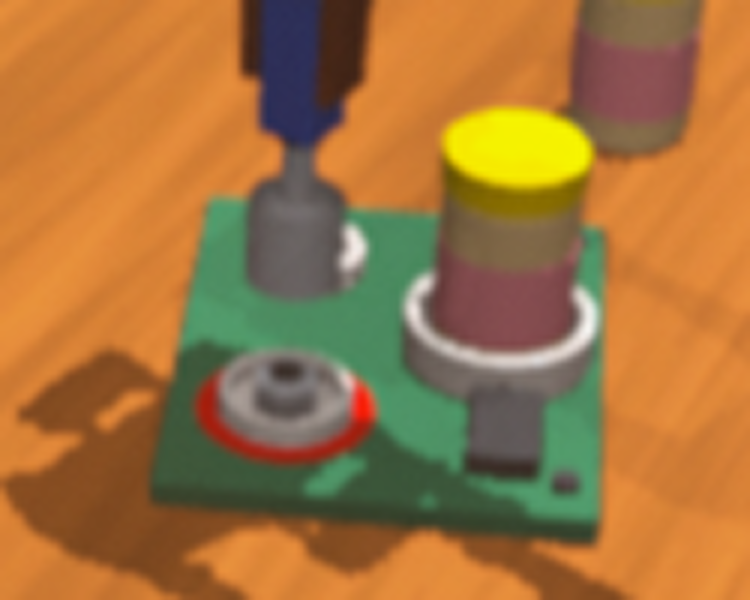

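The socket sits around columns 361-377 in the full image, above the nut at about 367. I'll measure its axis at sub-pixel level against where it should be.

```bash
python3 - <<'E'
from h import *
d=np.load("side2.npz");h=cv2.cvtColor(d["img"],cv2.COLOR_RGB2HSV)[...,1].astype(float)
s=[.5238,-.1226,.171]
def edges(row,x0,x1):
    p=h[row,x0:x1+1];m=np.argmin(cv2.GaussianBlur(p.reshape(1,-1),(5,1),0)[0]);lv=(p.min()+np.median(p[[0,1,2]]))/2
    th=95
    i=m
    while p[i]<th:i-=1
    l=i+(p[i]-th)/(p[i]-p[i+1])
    i=m
    while p[i]<th and i<len(p)-1:i+=1
    r=i-(p[i]-th)/(p[i]-p[i-1]) if p[i]>=th else np.nan
    return x0+l,x0+r
for row in range(216,240,2): print(row,np.array(edges(row,354,384)).round(2),h[row,356:384:2].astype(int))
for x,y,t in((.5249,-.1221,"T"),(.5232,-.1224,"S"),(s[0],s[1],"tool")):
    print(t,[proj(d,[x,y,.082+k]).round(2).tolist() for k in(0,.018,.036,.05)])
E
```

```text
216 [367.13 371.58] [192 192 191 190 189 174  24  18 132 190 189 190 191 191]
218 [366.78 371.7 ] [191 192 191 189 184 157  21  15 119 186 191 190 192 191]
220 [363.98 373.18] [191 192 190 172  94  53  20  20  43 128 181 192 190 191]
222 [361.81 375.87] [142 145 157  84  22  22  20  25  25  27 102 189 190 193]
224 [359.89 377.4 ] [118 115  93  30  25  18  16  16  19  26  30 120 137 152]
226 [360.09 378.05] [122 119 100  32  23  21  16  16  19  23  20  94 122 114]
228 [360.05 380.51] [119 117  98  28  26  23  17  17  20  24  26  15  71 120]
230 [360.03 381.5 ] [116 116  97  34  26  18  19  19  18  27  34  19  18 118]
232 [359.9  381.47] [115 116  93  34  26  20  17  20  18  24  24  18  16 120]
234 [360.   381.12] [113 115  95  28  23  17  17  17  23  24  27  23  33 117]
236 [360.05 380.53] [117 114  98  28  23  25  19  17  20  27  35  31  78 117]
238 [361.27 378.61] [115 119 113  76  28  18  20  20  20  21  39  75 117 116]
T [[367.5, 235.4], [367.82, 229.09], [368.15, 222.69], [368.41, 217.63]]
S [[368.19, 235.52], [368.52, 229.22], [368.85, 222.81], [369.12, 217.75]]
tool [[368.0, 235.42], [368.33, 229.11], [368.66, 222.71], [368.92, 217.65]]
```

Shaft and socket axis are within 0.4 px (1 mm) of where the tool and nut should be. Going down now.

In the tool's units: 0.02 m is 0.4, 0.004 m is 0.08.

```bash
python3 shift.py '0.02 0.008 0.008 0.4 0 0 0;0.02 0 0 0.4 0 0 0;0.02 0 0 0 0 0 0;0.02 0 0 0.08 0 0 0;0.02 0 0 0.08 0 0 0;0.02 0 0 0.06 0 0 0;0.02 0 0 0.04 0 0 0;0.02 0 0 0 0 0 0;0.02 0 0 0 0 0 0;0.02 0 0 0 0 0 0'; python3 go.py .5243 -.1223 .108 79.5
```

```text
time_s: 8.2
tool_pos: [0.524, -0.122, 0.118]
orientation: [0.769, 0.64, 0.0, 0.0]
force: [-3.8, 2.2, 5.5]
opening: 0.0256
grip_force: 45.0
t 8.2 pos [ 0.524 -0.122  0.118] F [-3.8  2.2  5.5] tool-axes delta [-0.0002  0.0003  0.01  ] rotvec [ 0.001 -0.     0.   ] j6 -0.11
```

In the tool's units: 0.002 m is 0.04.

```bash
python3 shift.py '0.02 0 0 0.04 0 0 0;0.02 0 0 0.04 0 0 0;0.02 0 0 0 0 0 0'; python3 go.py .5243 -.1223 .108 79.5
```

```text
time_s: 8.5
tool_pos: [0.524, -0.122, 0.1156]
orientation: [0.769, 0.64, 0.001, 0.001]
force: [-5.5, 3.4, 12.2]
opening: 0.0261
grip_force: 45.0
t 8.5 pos [ 0.524  -0.122   0.1156] F [-5.5  3.4 12.2] tool-axes delta [-0.0002  0.0003  0.0076] rotvec [ 0.002 -0.     0.   ] j6 -0.11
```

```bash
python3 - <<'E'
from rig import arm
from h import *
d=arm.get_image("side");np.savez("side3.npz",**d);s=arm.get_state()
p=s["tool_pos"];print(p,s["force"].round(1),s["ft_torque"].round(2))
print([proj(d,[p[0],p[1],p[2]-.0896+k]).round(1).tolist() for k in(0,.036,.068)])
cv2.imwrite("pics/n2.png",cv2.resize(d["img"][200:290,325:425,::-1],(660,594),interpolation=cv2.INTER_CUBIC))
E
```

```text
[ 0.52403619 -0.12201905  0.11557138] [-6.8  2.4 12.3] [ 0.63  1.43 -0.01]
[[366.8, 254.5], [367.5, 242.4], [368.0, 231.3]]
```

View pics/n2.png

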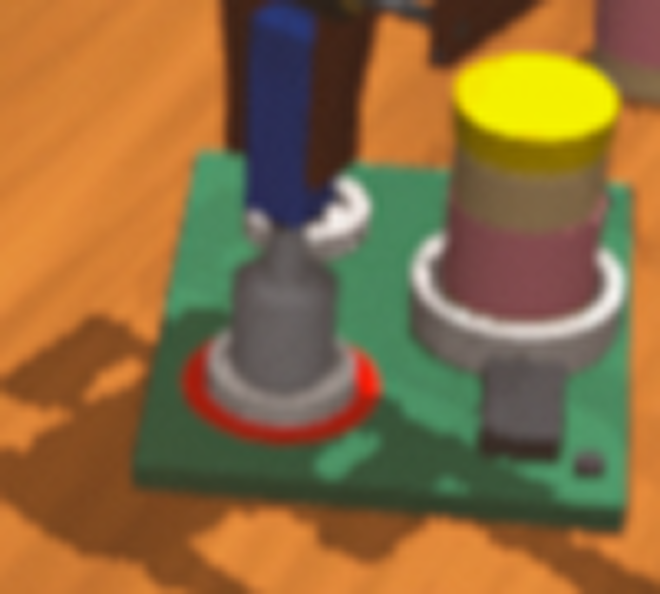

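The socket sits inside the collar. The handle's bottom corner is at row 234.5 against about 234 expected without slip, so the driver hasn't slipped and has already engaged the nut. I'll relieve the side force slightly and keep pressing.

In the tool's units: 0.002 m is 0.04, 0.0002 m is 0.004.

```bash
python3 shift.py '0.02 0.004 -0.016 0 0 0 0;0.02 0 0 0 0 0 0;0.02 0 0 0.04 0 0 0;0.02 0 0 0.04 0 0 0;0.02 0 0 0 0 0 0'; python3 go.py .5243 -.1223 .108 79.5
```

```text
time_s: 9.05
tool_pos: [0.5238, -0.1219, 0.1136]
orientation: [0.769, 0.64, 0.001, 0.002]
force: [-7.5, 3.1, 20.0]
opening: 0.0258
grip_force: 45.0
t 9.05 pos [ 0.5238 -0.1219  0.1136] F [-7.5  3.1 20. ] tool-axes delta [-0.0003  0.0005  0.0056] rotvec [0.005 0.    0.   ] j6 -0.11
```

In the tool's units: -0.0015 m is -0.03, 0.0002 m is 0.004.

```bash
python3 shift.py '0.02 0.004 -0.03 0 0 0 0;0.02 0 0 0 0 0 0;0.02 0 0 0 0 0 0'; python3 go.py .5243 -.1223 .108 79.5;  python3 shift.py '0.02 0 0 0.04 0 0 0;0.02 0 0 0 0 0 0;0.02 0 0 0 0 0 0'; python3 go.py .5243 -.1223 .108 79.5
```

```text
time_s: 9.35
tool_pos: [0.5235, -0.1218, 0.1136]
orientation: [0.769, 0.64, 0.002, 0.003]
force: [-2.5, 1.1, 17.8]
opening: 0.026
grip_force: 45.0
t 9.35 pos [ 0.5235 -0.1218  0.1136] F [-2.5  1.1 17.8] tool-axes delta [-0.0003  0.0008  0.0056] rotvec [0.007 0.001 0.   ] j6 -0.11
time_s: 9.65
tool_pos: [0.5235, -0.1218, 0.1128]
orientation: [0.769, 0.64, 0.002, 0.003]
force: [-6.0, 1.5, 22.7]
opening: 0.0257
grip_force: 45.0
t 9.65 pos [ 0.5235 -0.1218  0.1128] F [-6.   1.5 22.7] tool-axes delta [-0.0003  0.0009  0.0048] rotvec [0.008 0.001 0.   ] j6 -0.11
```

```bash
python3 - <<'E'
from rig import arm
from h import *
d4=arm.get_image("side");np.savez("side4.npz",**d4);s=arm.get_state();print(s["tool_pos"],s["force"],s["ft_torque"])
for d,p in((np.load("side2.npz"),[.5238,-.1226,.171]),(np.load("side3.npz"),[.52404,-.12202,.11557]),(d4,s["tool_pos"])):
    p=np.array(p);h=cv2.cvtColor(d["img"],cv2.COLOR_RGB2HSV)[...,1].astype(float)
    a=proj(d,p-[0,0,.0896-.068])
    o=[]
    for c in(-2,-1,0,1):
        col=int(round(a[0]))+c;r=int(a[1])-4
        while h[r,col]>80:r+=1
        o.append(round(r-(80-h[r,col])/(h[r-1,col]-h[r,col])-a[1],2))
    # shaft centre, at the rows 3..5 px below, and handle centre 12 px above
    hb=cv2.cvtColor(d["img"],cv2.COLOR_RGB2HSV);R=range(int(a[1])-12,int(a[1])-5)
    f=[np.nonzero((hb[r,350:390,0]>105)&(hb[r,350:390,0]<130)&(hb[r,350:390,1]>110))[0]+350 for r in R]
    print("handle end minus predicted row",o,"blue cols",[(x.min()-a[0],x.max()-a[0]) for x in f if len(x)][::3])
E
```

```text
[ 0.52347263 -0.12182433  0.11279787] [-5.93833779  2.84925793 23.58453057] [ 0.55033688  1.45727937 -0.04890576]
handle end minus predicted row [np.float64(6.62), np.float64(1.83), np.float64(2.02), np.float64(2.28)] blue cols [(np.float64(-5.251297233505795), np.float64(1.7487027664942048)), (np.float64(-5.251297233505795), np.float64(1.7487027664942048)), (np.float64(-4.251297233505795), np.float64(1.7487027664942048))]
handle end minus predicted row [np.float64(1.27), np.float64(1.9), np.float64(2.09), np.float64(2.41)] blue cols [(np.float64(-5.022762148987454), np.float64(1.9772378510125463)), (np.float64(-5.022762148987454), np.float64(0.9772378510125463)), (np.float64(-5.022762148987454), np.float64(0.9772378510125463))]
handle end minus predicted row [np.float64(1.45), np.float64(1.85), np.float64(2.02), np.float64(2.45)] blue cols [(np.float64(-5.153804898064834), np.float64(1.846195101935166)), (np.float64(-5.153804898064834), np.float64(1.846195101935166)), (np.float64(-5.153804898064834), np.float64(0.8461951019351659))]
```

No slip (handle-end offset unchanged to 0.1 px). The rim is about 10 mm down over the nut, so blue fits and is just binding from the side load. I'll correct the tilt and side offset, and twist gently while pressing.

In the tool's units: -0.0015 m is -0.03, 0.001 m is 0.02, 0.008 rad is 0.0025.

```bash
python3 shift.py '0.02 0 -0.03 0 0.0025 0 0;0.02 0 0 0 0 0 0.0127;0.02 0 0 0.02 0 0 -0.0127;0.02 0 0 0.02 0 0 -0.0127;0.02 0 0 0.02 0 0 0.0127;0.02 0 0 0 0 0 0'; python3 go.py .5243 -.1223 .108 79.5
```

```text
time_s: 10.3
tool_pos: [0.5237, -0.1219, 0.111]
orientation: [0.769, 0.639, 0.001, 0.002]
force: [-0.9, 2.1, 22.9]
opening: 0.026
grip_force: 45.0
t 10.3 pos [ 0.5237 -0.1219  0.111 ] F [-0.9  2.1 22.9] tool-axes delta [-0.0003  0.0007  0.003 ] rotvec [ 0.005  0.001 -0.   ] j6 -0.11
```

Good, it's moving down at the same force. I'll continue.

In the tool's units: 0.001 m is 0.02, 0.0005 m is 0.01, -0.04 rad is -0.0127.

```bash
python3 shift.py '0.02 0.01 0 0.02 0.0013 0 0.0127;0.02 0 0 0.02 0 0 -0.0127;0.02 0 0 0.02 0 0 -0.0127;0.02 0 0 0.02 0 0 0.0127;0.02 0 0 0 0 0 0'; python3 go.py .5243 -.1223 .1086 79.5;  python3 shift.py '0.02 0 0 0.02 0 0 0.0127;0.02 0 0 0.02 0 0 -0.0127;0.02 0 0 0 0 0 -0.0127;0.02 0 0 0 0 0 0.0127;0.02 0 0 0 0 0 0'; python3 go.py .5243 -.1223 .1086 79.5
```

```text
time_s: 10.8
tool_pos: [0.5239, -0.1218, 0.1088]
orientation: [0.769, 0.639, 0.0, 0.001]
force: [-4.7, 2.4, 31.6]
opening: 0.0264
grip_force: 45.0
t 10.8 pos [ 0.5239 -0.1218  0.1088] F [-4.7  2.4 31.6] tool-axes delta [-0.0004  0.0005  0.0002] rotvec [ 0.002  0.002 -0.001] j6 -0.11
time_s: 11.3
tool_pos: [0.524, -0.1219, 0.1084]
orientation: [0.769, 0.639, 0.0, 0.002]
force: [-6.3, 2.7, 36.9]
opening: 0.0261
grip_force: 45.0
t 11.3 pos [ 0.524  -0.1219  0.1084] F [-6.3  2.7 36.9] tool-axes delta [-0.0004  0.0004 -0.0002] rotvec [0.003 0.002 0.   ] j6 -0.11
```

In the tool's units: -0.001 m is -0.02.

```bash
python3 shift.py '0.02 0 -0.02 0 0 0 0;0.02 0 0 -0.02 0 0 0;0.02 0 0 0 0 0 0;0.02 0 0 0 0 0 0'; python3 - <<'E'
from rig import arm
from h import *
d=arm.get_image("side");s=arm.get_state();p=s["tool_pos"];print(p,s["force"])
h=cv2.cvtColor(d["img"],cv2.COLOR_RGB2HSV)[...,1].astype(float)
a=proj(d,p-[0,0,.0896-.068]);o=[]
for c in(-1,0,1):
    col=int(round(a[0]))+c;r=int(a[1])-4
    while h[r,col]>80:r+=1
    o.append(round(r-(80-h[r,col])/(h[r-1,col]-h[r,col])-a[1],2))
print(o)
i=d["img"][:,:,::-1].copy();i[:240,440:]=cv2.resize(i[205:285,330:396],(200,240),interpolation=cv2.INTER_CUBIC);cv2.imwrite("pics/end.png",i)
E
```

```text
time_s: 11.7
tool_pos: [0.5238, -0.1218, 0.1084]
orientation: [0.769, 0.64, 0.001, 0.002]
force: [-1.8, -0.1, 31.9]
opening: 0.026
grip_force: 45.0
[ 0.52377502 -0.12184251  0.10840087] [-2.30141587  0.5894429  31.94891983]
[np.float64(1.98), np.float64(2.24), np.float64(2.39)]
```

View pics/end.png

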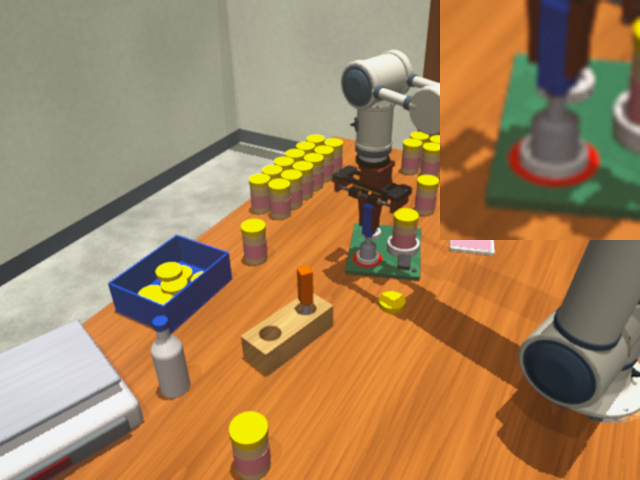

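The blue driver is seated on the ringed nut at about (368,250). Its rim is at roughly 18.8 mm against a hard stop, with no slip in the grip and little side force. Orange stands in the holder at (305,290), and the jars, lid and bottle haven't moved.

```bash
python3 -c "
from rig import arm
print(arm.finish_job())"
```

```text
the job is handed in; nothing more can be done
None
```

The job is handed in: the blue driver (25 mm) is fully down over the red-ringed nut, upright and still gripped, orange was never moved from the holder, and the last picture shows the jars, lid and spray bottle where they were.

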